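Pin the safety strap of an injection mould

ROBOT

A 6-joint arm with a two-finger parallel gripper is mounted at the origin on the work surface. World frame = base frame: x ahead of the robot, y to its left, z up, the work surface at z = 0. Lengths are in m, angles in rad, forces in N, time in s.
With the tool pointing down it reaches from about 0.275 to 0.75 m from the base axis. Payload 10.2 kg.
Tool frame: the origin (TCP) lies at the very end of the fingers, on their centre line; the grasp point (between the pads) lies 19 mm behind it; z points along the fingers, x is the direction in which the jaws open and shut, and the axes are right-handed (so a half turn about z gives the same grasp; the last joint's range is limited). The gripper opens to 88 mm and grips with 3 to 60 N. Pads are 18 mm wide; open, the fingers measure 123 mm over their backs; the gripper's body (75 mm by 187 mm) begins 45 mm behind the grasp point.
Start: joints at [0.986, 0.313, 1.498, -0, 1.331, -0.223], TCP at [0.186, 0.491, 0.239] pointing down, gripper open.
Joint ranges: [-2.94, 2.94], [-0.97, 2.17], [0.19, 2.56], [-1.23, 4.37], [0.02, 3.11], [-2.88, 2.88]. Speed limits (rad/s): [2.39, 2.39, 3.01, 3.14, 3.14, 3.14].

INTERFACE

Orientations are given as a unit quaternion [x, y, z, w].
In Python, from workcell import ctrl, viewer gives the robot as it stands. The module is installed in compiled form; this text tells all that it offers.
- The arm moves only by the tool arm_command, never from a script. Its argument "rows" is one flat list of numbers, 7 for each row, row after row: the gripper's target within -1 to 1 (fully open at 1, half-way at 0, shut at -1), then the shift along the tool's x, y, z in mm, then the turn, a rotation vector about the tool's x, y, z in degrees. In form: [grip, x, y, z, rx, ry, rz, grip, x, y, z, rx, ry, rz, ...]. A call has 1 to 20 rows; each row shifts and turns the commanded pose from where the row before left it, along the tool's axes as they then stand; what a row does not reach is not made up. A row lasts 1/12 s, in which the tool goes at most 41.7 mm and 7.16 degrees, less where a joint would pass 70% of its speed; a pose out of reach is approached as far as the arm can. A call is refused whole if a number of a shift passes 41.7 or a number of a turn 7.16, either way. A call with a gripper value outside its range is refused whole. The fingers move at their own pace and stop on an object; the grip force is fixed at half the most. Time passes only in rows, so rows that do not move let the fingers close. It gives the time, the measured TCP pose, the force and the opening at its end, in the units of the state.
- ctrl.read_state(): the state, without advancing time (a new reading comes with each control period).
- viewer.get_image(name): name is "side" or "top"; returns the picture (420x560x3 uint8, red, green, blue); there is no depth.
- viewer.camera_model(name): a dict with "fx", "fy", "cx", "cy" (pixels), "camera_from_world" (4x4, takes a point from world to camera coordinates). Camera axes: x right, y down, z forward; pixel columns grow to the right and rows downward; lengths in m; the calibration is good to about 2 mm. A picture is of the moment at which its call begins. camera_model takes no time and is no camera call.
- ctrl.hand_in(): hands the job in, once; it reports no verdict.
Trained networks look in the newest picture that a camera, given by its name, has taken for a name from the list of things; names that differ only in an ending like _2 or _b are one class to them, and where a whole thing is asked for, a point or a joint stands for the part that bears it (a point fixed in the world has none). Each returns a list of dicts, best first, with "confidence" (0 to 1); they miss things now and then, are a little off and sometimes report something else, mostly with a low value. They report only what shows in the picture. A call takes as long as a camera call. They do not tell look-alikes from the thing itself.
- viewer.boxes_of(camera, name): "pixel" ([column, row] in pixels, amid what is visible of it).
- viewer.silhouettes(camera, name): "pixels" (420x560 bool, what is visible of it) and "pixel" ([column, row] in pixels, amid what is visible of it).
- viewer.pinpoint(camera, name): "pixel" ([column, row] in pixels: a listed point, or the origin of a listed thing).
The state is a dict: "time_s": time; "joint_positions": joint angles; "qvel": joint speeds; "effort": joint torques, N m; "position": TCP position; "orientation": TCP orientation; "contact_force": force on the tool from outside, world axes, zero at the start; "moment": the same for the moment, N m; "finger_gap": finger opening in m.
Only numpy, scipy, OpenCV 4.12 (cv2) and the standard library are available. Lean on these libraries where they do the work, as an engineer would, in place of code of your own. Each camera call takes 0.05 s, during which the arm holds its last target. There are 200 camera calls.

TASK

Swing the raised steel strap on top of the closed mould all the way down so that its eye lies between the two upright ears, then push the square-handled retaining pin from the robot's side through both ears and the eye until its shoulder is fully home against the near ear, and let go. Leave the other things on the bench where they are.

Things in the scene. Friction and masses are not known exactly. Their poses are not given: they have to be found in the camera images.
- plate: dark steel base plate fixed to the bench, 180 (x) x 300 (y) x 20 mm; origin: centre of its underside; z up, x away from the robot (yaw varies). A closed steel mould, fixed, 130 x 240 x 80 mm, same centre and yaw, stands on it on packing s mm thick. s differs each time, 0 to 24, and is not reported: find it by touch or by looking. The mould's flat top is at plate z = 100 + s
- ear_base (a point): a point in the plate's frame at x 0, y -75, z 100 mm: s mm above it is the foot of two upright steel ears on the mould's top, 14 mm thick (plate x -27 to -13 and 13 to 27), 60 mm wide in y, 55 mm tall (tops at z = 155 + s). Each has a chamfered 19 mm hole; both holes lie on one line along plate x at y = -75, z = 132 + s
- pivot_base (a point): a point in the plate's frame at x 0, y +75, z 100 mm. The strap's pivot, parallel to plate x, is 32 + s mm above it (z = 132 + s), between two cheeks on the mould's top, 44 mm wide in y, x within 33 mm of the middle, tops at z = 150 + s
- strap (a joint): angle (rad) of the strap: a steel bar 20 mm thick (x), 36 mm deep, reaching 175 mm from its pivot; its eye, a 23 mm hole, is 150 mm from the pivot. 0 = down on its stop, level, pointing to plate -y, eye in line with the ear holes, top face at z = 150 + s; grows as the free end swings up (1.57 upright, limit 1.7). Stiff hinge (about 0.7 N m): stays where left, must be pressed right down
- pin: loose retaining pin, plain steel, about 0.25 kg, 140 mm long, lying on the bench: square handle 26 x 26 x 55 mm, then a round shaft 16 mm thick, 85 mm long, its last 10 mm tapering to 12 mm. Origin: on the underside below the shoulder where handle and shaft meet; x runs along the pin to the nose (handle -55 to 0, shaft 0 to 85), z up; the pin's axis is 13 mm above the origin
- pin_shoulder (a point): point on the pin's axis at the shoulder; with the pin home it lies at plate x = -27, the near face of the near ear
- pin_nose (a point): point on the pin's axis at the tip of the nose, 85 mm from the shoulder
- dowel: a plain round steel dowel 25 mm thick and 80 mm tall, standing (too thick for the holes); not the pin; origin: centre of its underside (a bystander: leave it alone)
- spring: an orange coil spring 41 mm across, 70 mm tall, standing; origin: centre of its underside (a bystander: leave it alone)
- mallet: a hammer lying flat; its own x axis runs along the handle to the head (a bystander: leave it alone)
- driver: a screwdriver lying flat; its own x axis runs from handle to tip (a bystander: leave it alone)
Not all that is in view belongs to the job. Leave any turquoise or yellow look-alike of the pin alone.

How it is judged:
By the outcome, as a careful person would: the job done as asked, in the order asked, and still so for the second after the job is handed in, with the robot touching nothing.
It also fails if it takes over 61 s, if anything falls off the work surface, if the arm or the gripper's body presses on something with over 40 N, if the wrist force passes 120 N, or if a joint passes its speed limit or range.

## Working session

There is one attempt and no reset: what is moved stays moved. The work goes in short steps, Python scripts to look and compute and a tool call to move; the robot and the scene stay as the last step left them, time stands still between calls to the robot, and variables do not carry over. Pictures are saved under pics/ and viewed, and the job is handed in when it is done.

Besides the shell and the picture viewer there is one more tool, called after ">>>" as name(argument=value, ...) on one line, values as JSON. arm_command: Moves the arm, as the interface text tells. Its arguments: {"type":"object","properties":{"rows":{"type":"array","items":{"type":"number"}}},"required":["rows"]}

```bash
mkdir -p pics
cat > h.py <<'E'
import numpy as np, cv2
from workcell import ctrl, viewer
from scipy.spatial.transform import Rotation as R
def save(cam,name,crop=None,s=1):
    im=viewer.get_image(cam)[:,:,::-1]
    if crop: x0,y0,x1,y1=crop; im=im[y0:y1,x0:x1]
    im=cv2.resize(im,None,fx=s,fy=s,interpolation=cv2.INTER_CUBIC); cv2.imwrite('pics/'+name,im)
def proj(cam,P):
    m=viewer.camera_model(cam);T=np.array(m['camera_from_world']);P=np.atleast_2d(P)
    c=P@T[:3,:3].T+T[:3,3]; return np.c_[m['fx']*c[:,0]/c[:,2]+m['cx'],m['fy']*c[:,1]/c[:,2]+m['cy']]
def back(cam,px,z):
    m=viewer.camera_model(cam);T=np.array(m['camera_from_world']);Rm=T[:3,:3];o=-Rm.T@T[:3,3]
    d=Rm.T@np.array([(px[0]-m['cx'])/m['fx'],(px[1]-m['cy'])/m['fy'],1]); return o+d*(z-o[2])/d[2]
def st():
    s=ctrl.read_state(); print('t',s['time_s'],'p',np.round(s['position'],4),'q',np.round(s['orientation'],4),'F',np.round(s['contact_force'],1),'gap',s['finger_gap'],'j',np.round(s['joint_positions'],3))
E
python3 - <<'E'
from h import *
save('side','s0.png');save('top','t0.png');st()
for c in ('side','top'):
    m=viewer.camera_model(c);T=np.array(m['camera_from_world']);print(c,m['fx'],'pos',-T[:3,:3].T@T[:3,3],'fwd',T[2,:3])
    for n in ('plate','pin','pin_shoulder','pin_nose','ear_base','pivot_base','strap'):
        for f in (viewer.pinpoint,):
            try: print(c,n,[(np.round(d['pixel'],1).tolist(),round(d['confidence'],2)) for d in f(c,n)])
            except Exception as e: print(c,n,e)
E
```

```text
t 0.1 p [0.1857 0.4908 0.2382] q [ 8.228e-01  5.683e-01 -5.000e-04  2.000e-04] F [-0.7  0.2  0.6] gap 0.0878100642668307 j [ 0.986  0.313  1.498 -0.     1.331 -0.223]
side 461.63035600696634 pos [-0.44678944 -0.10009518  0.84517265] fwd [ 0.78191111 -0.04106629 -0.62203584]
side plate [([183.7, 219.1], 0.87), ([343.5, 224.2], 0.35)]
side pin [([364.9, 291.9], 0.82), ([291.1, 272.0], 0.73), ([335.6, 241.6], 0.58)]
side pin_shoulder [([366.2, 292.3], 0.75), ([289.2, 272.0], 0.73), ([335.3, 240.4], 0.68)]
side pin_nose [([345.2, 221.8], 0.68), ([365.2, 265.4], 0.66), ([318.8, 281.0], 0.63)]
side ear_base []
side pivot_base []
side strap it knows: dowel, driver, ear_base, mallet, pin, pin_nose, pin_shoulder, pivot_base, plate, spring
top 455.5829107970713 pos [ 0.39050903 -0.14066117  1.51402947] fwd [ 0.08139153 -0.01885712 -0.9965038 ]
top plate []
top pin [([319.5, 211.1], 0.73), ([428.0, 223.7], 0.71), ([331.1, 267.7], 0.64), ([280.0, 242.3], 0.59)]
top pin_shoulder [([334.8, 269.5], 0.78), ([321.8, 205.1], 0.66), ([278.6, 239.3], 0.59)]
top pin_nose [([405.2, 216.2], 0.76), ([340.9, 240.0], 0.75), ([304.8, 253.3], 0.72), ([320.8, 210.9], 0.64), ([330.8, 183.5], 0.62)]
top ear_base [([332.6, 187.0], 0.31), ([290.6, 155.1], 0.26)]
top pivot_base [([321.9, 206.3], 0.63)]
top strap it knows: dowel, driver, ear_base, mallet, pin, pin_nose, pin_shoulder, pivot_base, plate, spring
```

View pics/s0.png

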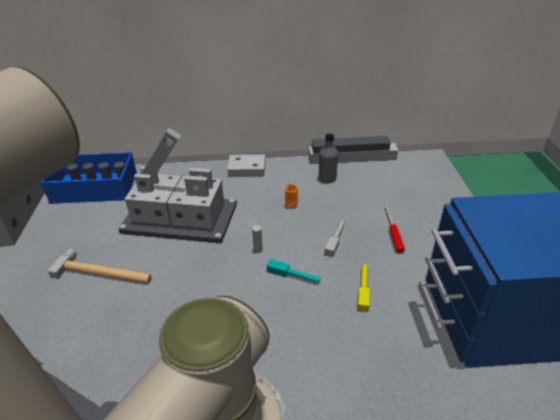

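View pics/t0.png

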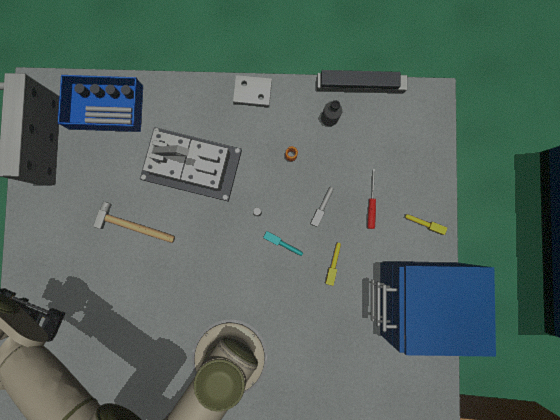

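Run:
```python
import cv2
a=cv2.imread('pics/t0.png');cv2.imwrite('pics/t0c.png',cv2.resize(a[120:300,80:450][:, :],None,fx=2.1,fy=2.1,interpolation=2))
a=cv2.imread('pics/s0.png');cv2.imwrite('pics/s0c.png',cv2.resize(a[60:330,50:420],None,fx=2.1,fy=2.1,interpolation=2))
```

```text
(no output)
```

View pics/t0c.png

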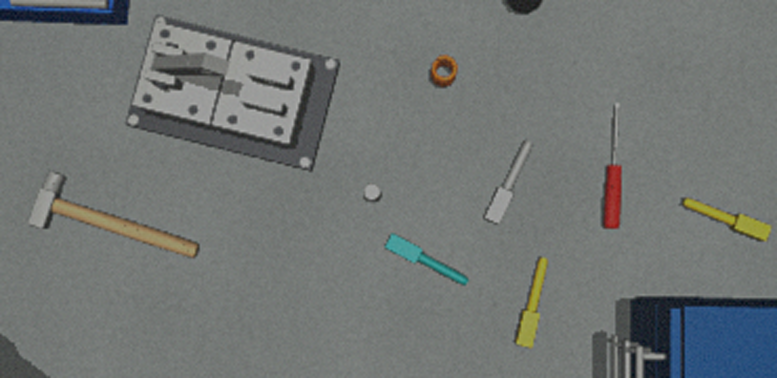

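View pics/s0c.png

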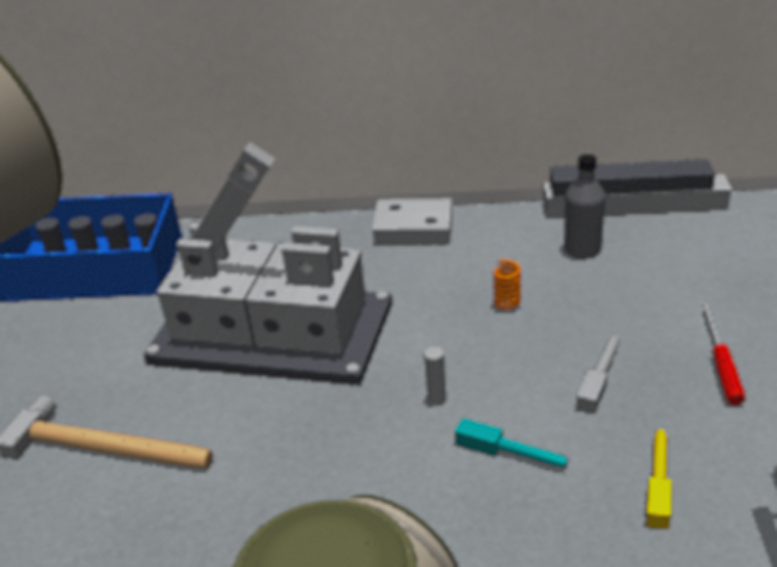

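The candidates in the top view are the grey pin at (322,205), the turquoise one at (282,243) and the yellow ones at (333,263) and (428,224). Only the grey one fits "plain steel". I'll enlarge the pin and mould to measure them.

Run:
```python
import cv2
def g(f,x0,y0,x1,y1,s,o):
    a=cv2.imread('pics/'+f)[y0:y1,x0:x1];a=cv2.resize(a,None,fx=s,fy=s,interpolation=2)
    for x in range(x0,x1,10): cv2.line(a,((x-x0)*s,0),((x-x0)*s,4 if x%50 else 12),(0,0,255),1); (x%20==0) and cv2.putText(a,str(x),((x-x0)*s,22),0,.4,(0,0,255))
    for y in range(y0,y1,10): cv2.line(a,(0,(y-y0)*s),(4,(y-y0)*s),(0,0,255),1); (y%20==0) and cv2.putText(a,str(y),(6,(y-y0)*s+4),0,.4,(0,0,255))
    cv2.imwrite('pics/'+o,a)
g('t0.png',130,115,250,205,6,'m_t.png');g('s0.png',110,120,245,245,5,'m_s.png')
g('t0.png',300,170,350,235,8,'p_t.png')
g('s0.png',310,205,360,265,8,'p_s.png')
a=cv2.imread('pics/p_t.png');b=cv2.imread('pics/p_s.png');b=cv2.copyMakeBorder(b,0,40,0,0,0);cv2.imwrite('pics/p_ts.png',cv2.hconcat([a,b]))
```

```text
(no output)
```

View pics/m_t.png

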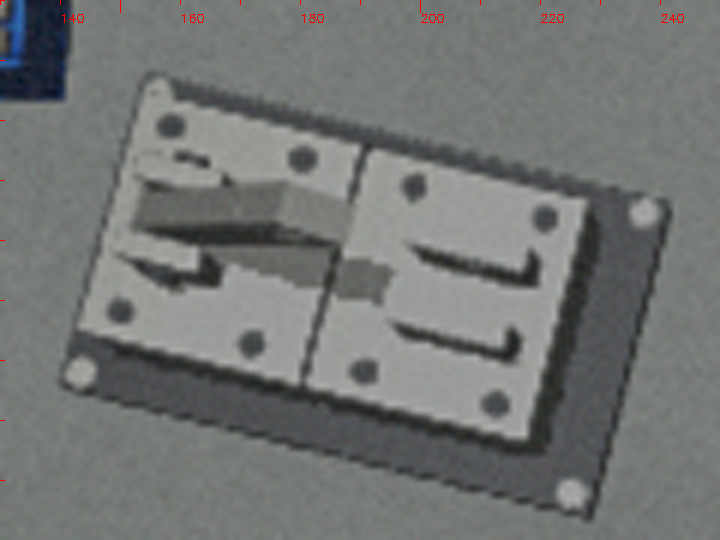

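View pics/m_s.png

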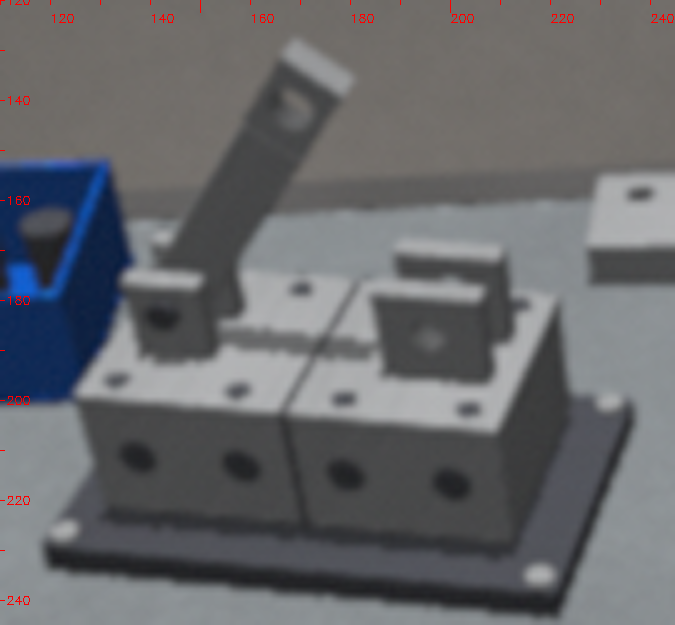

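View pics/p_ts.png

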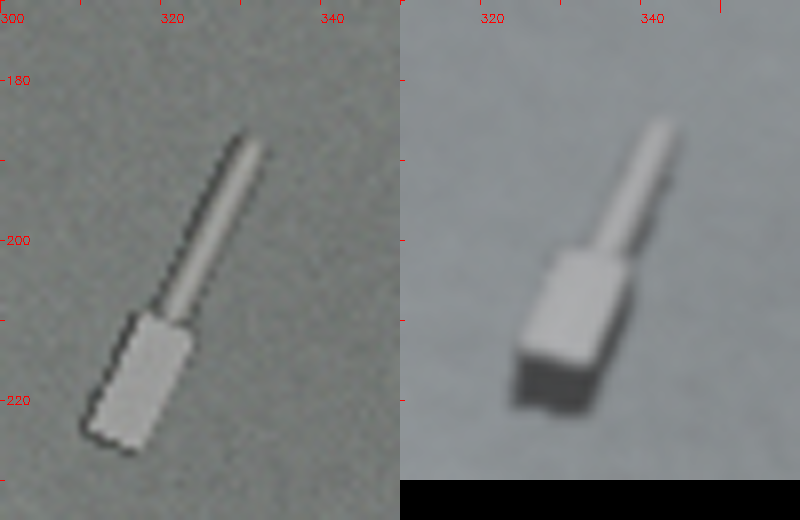

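Run:
```python
from h import *
from scipy.optimize import least_squares
# (cam,px,py, x,y,z, uses_s)
D=[('top',228.3,148.3,65,-120,100,1),('top',218.3,188.3,-65,-120,100,1),('top',143,170.3,-65,120,100,1),
('top',242,149.2,90,-150,20,0),('top',228.3,201.7,-90,-150,20,0),('top',140,179.2,-90,150,20,0),('top',154.2,127.2,90,150,20,0),
('side',125,199.6,-65,120,100,1),('side',209.4,206.6,-65,-120,100,1),('side',222,179.4,65,-120,100,1),
('side',119,229.6,-90,150,20,0),('side',222,240,-90,-150,20,0),('side',236.6,201.6,90,-150,20,0),
('side',184,178.6,-27,-45,155,1),('side',206.8,180.4,-27,-105,155,1),('side',208.6,196.2,-27,-105,100,1),('side',187.4,195,-27,-45,100,1),('side',196,187.6,-27,-75,132,1)]
def f(p):
    r=[]
    for cam in('top','side'):
        d=[e for e in D if e[0]==cam];L=np.array([[e[3],e[4],e[5]+e[6]*p[3]] for e in d])/1000
        c,s=np.cos(p[2]),np.sin(p[2]);W=L@np.array([[c,-s,0],[s,c,0],[0,0,1]]).T+[p[0],p[1],0]
        r.append(proj(cam,W)-np.array([[e[1],e[2]] for e in d])-p[4:6]*(cam=='top')-p[6:8]*(cam=='side'))
    return np.concatenate([np.vstack(r).ravel(),p[4:8]*2])
q=least_squares(f,[.5,.1,-.2,10,0,0,0,0],x_scale=[.1,.1,.1,10,1,1,1,1],loss='soft_l1');print(np.round(q.x,4));print(np.round(f(q.x)[:-4].reshape(-1,2),1).tolist())
p=q.x;c,s=np.cos(p[2]),np.sin(p[2])
for n,v in dict(near=(-27,-75),eye=(0,-75),pivot=(0,75)).items(): print(n,p[0]+(c*v[0]-s*v[1])/1e3,p[1]+(s*v[0]+c*v[1])/1e3,.132+p[3]/1e3)
for th in np.arange(.8,1.5,.1):
  l=np.array([(0,75-175*np.cos(th)-sg*18*np.sin(th),132+p[3]+175*np.sin(th)-sg*18*np.cos(th)) for sg in(-1,1)])/1e3*[1,1,1]
  l[:,0]-=.010;W=l@np.array([[c,-s,0],[s,c,0],[0,0,1]]).T+[p[0],p[1],0];print(round(th,1),proj('side',W).round(1).tolist())
# pin: top-view handle end centre and shoulder (z .026), nose (z .013); side likewise
T=[((318.2+320)/2,0)]
he=back('top',(314,224.5),.026);sh=back('top',(321,210.5),.026);no=back('top',(331.3,187.3),.017)
hs=back('side',((315/8+285),0),.026) if 0 else None
print('top pin',he,sh,no,np.degrees(np.arctan2(*(no-he)[[1,0]])))
a=back('side',(329.4,249.2),.026);b=back('side',(335.6,236.9),.026);n=back('side',(343.3,220),.017)
print('side pin',a,b,n,np.degrees(np.arctan2(*(n-a)[[1,0]])))
```

```text
[ 0.6263  0.1391 -0.2234 10.477   0.4449  0.1895 -0.3539 -0.5815]
[[0.6, 0.4], [0.1, 0.7], [-0.1, 0.0], [0.3, -0.3], [0.4, -0.2], [-0.0, 0.3], [0.2, -0.0], [-0.7, -0.5], [0.5, -0.3], [0.4, -0.4], [-1.1, -0.1], [-0.2, -0.8], [0.5, -1.5], [0.1, 0.3], [-0.8, 0.1], [-0.2, 1.2], [-0.3, 0.7], [0.2, -0.7]]
near 0.5833916948145522 0.07199533687816086 0.14247698582440824
eye 0.6097205798694469 0.06601287820583039 0.14247698582440824
pivot 0.6429564613823939 0.2122844618441343 0.14247698582440824
0.8 [[175.0, 136.4], [186.2, 145.7]]
0.9 [[168.9, 132.4], [181.0, 141.0]]
1.0 [[162.5, 129.0], [175.3, 136.6]]
1.1 [[155.9, 126.0], [169.2, 132.6]]
1.2 [[149.2, 123.6], [162.9, 129.1]]
1.3 [[142.4, 121.9], [156.3, 126.1]]
1.4 [[135.6, 120.7], [149.5, 123.7]]
top pin [ 0.43556889 -0.26648204  0.026     ] [ 0.48184074 -0.28884701  0.026     ] [ 0.56002572 -0.32299404  0.017     ] -24.421331851961607
side pin [ 0.43215983 -0.27098963  0.026     ] [ 0.47903084 -0.29477865  0.026     ] [ 0.55956104 -0.33021524  0.017     ] -24.93253149166888
```

The crops show the grey pin: handle end at top-view (314,224.5), nose at (331,187). The mould, ears and raised strap (about 0.95 rad) are also clear, and s comes out at about 10 mm. First I'll press the strap down.

```bash
cat >> h.py <<'E'
PX,PY,YAW=.6263,.1391,-.2234
def plate(x,y):
    c,s=np.cos(YAW),np.sin(YAW); return np.array([PX+(c*x-s*y)/1e3,PY+(s*x+c*y)/1e3])
def delta(seq,p=None,phi=None):
    """seq of (x,y,z,phi_deg): turn first, then shift; prints tool-axis mm"""
    s=ctrl.read_state();p=np.array(s['position']) if p is None else np.array(p)
    if phi is None: x=R.from_quat(s['orientation']).as_matrix()[:,0];phi=np.degrees(np.arctan2(x[1],x[0]))
    print('phi',round(phi,2),'z-axis',R.from_quat(s['orientation']).as_matrix()[:,2].round(4))
    for *t,f in seq:
        t=np.array(t);d=(t-p)*1e3;a=np.radians(f)
        print('rz',round(phi-f,2),'mm',np.round([np.cos(a)*d[0]+np.sin(a)*d[1],np.sin(a)*d[0]-np.cos(a)*d[1],-d[2]],1));p=t;phi=f
E
python3 - <<'E'
from h import *
F=77.2
s=ctrl.read_state()['position']
delta([(*s[:2],.34,F),(*plate(0,20),.34,F),(*plate(0,18),.29,F),(*plate(0,-12),.18,F),(*plate(0,-12),.16,F)])
E
```

```text
phi 69.27 z-axis [-0. -0. -1.]
rz -7.93 mm [   0.     0.  -101.3]
rz 0.0 mm [-225.6  507.5   -0. ]
rz 0.0 mm [-2.  0. 50.]
rz 0.0 mm [-30.   0. 110.]
rz 0.0 mm [ 0.  0. 20.]
```

>>> arm_command(rows=[-1, 0, 0, -34, 0, 0, -4, -1, 0, 0, -34, 0, 0, -3.9, -1, 0, 0, -33, 0, 0, 0, -1, -14.1, 31.7, 0, 0, 0, 0, -1, -14.1, 31.7, 0, 0, 0, 0, -1, -14.1, 31.7, 0, 0, 0, 0, -1, -14.1, 31.7, 0, 0, 0, 0, -1, -14.1, 31.7, 0, 0, 0, 0, -1, -14.1, 31.7, 0, 0, 0, 0, -1, -14.1, 31.7, 0, 0, 0, 0, -1, -14.1, 31.7, 0, 0, 0, 0, -1, -14.1, 31.7, 0, 0, 0, 0, -1, -14.1, 31.7, 0, 0, 0, 0, -1, -14.1, 31.7, 0, 0, 0, 0, -1, -14.1, 31.7, 0, 0, 0, 0, -1, -14.1, 31.7, 0, 0, 0, 0, -1, -14.1, 31.7, 0, 0, 0, 0, -1, -14.1, 31.7, 0, 0, 0, 0, -1, -14.1, 31.7, 0, 0, 0, 0])

```text
time_s: 2.28
position: [0.6314, 0.1572, 0.3397]
orientation: [0.782, 0.624, 0.0, -0.0]
contact_force: [0.6, 0.8, -0.6]
finger_gap: 0.0007
```

>>> arm_command(rows=[-1, 0, 0, 0, 0, 0, 0, -1, 0, 0, 0, 0, 0, 0])

```text
time_s: 2.45
position: [0.6311, 0.1573, 0.3384]
orientation: [0.782, 0.623, -0.001, -0.001]
contact_force: [0.4, 0.2, -0.4]
finger_gap: 0.0003
```

Run:
```python
from h import *
st();delta([(*plate(0,18),.29,77.2)])
save('side','s1.png',(90,60,290,260),3)
```

```text
t 2.45 p [0.6311 0.1573 0.3384] q [ 7.823e-01  6.229e-01 -7.000e-04 -6.000e-04] F [ 0.4  0.2 -0.4] gap 0.00034477297983281414 j [ 0.064  0.582  0.845  0.     1.716 -1.28 ]
phi 77.05 z-axis [-0.0018  0.     -1.    ]
rz -0.15 mm [-0.8 -0.6 48.4]
```

View pics/s1.png

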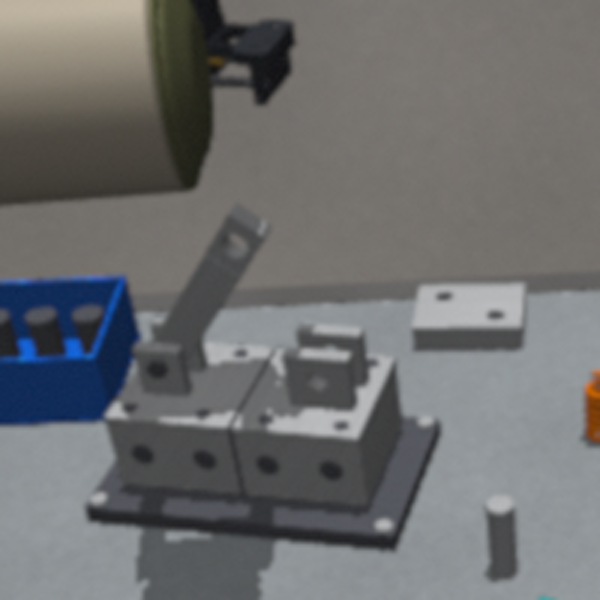

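Run:
```python
from h import *
p=np.array(ctrl.read_state()['position']);print(proj('side',[p,p+[0,0,.064],[*plate(0,-12),.295]]))
save('side','s2.png',(130,50,230,150),6);save('top','t2.png',(110,100,260,210),5)
```

```text
[[151.82944594 112.14706293]
 [146.72131071  87.51460991]
 [167.12069903 128.85887297]]
```

View pics/s2.png

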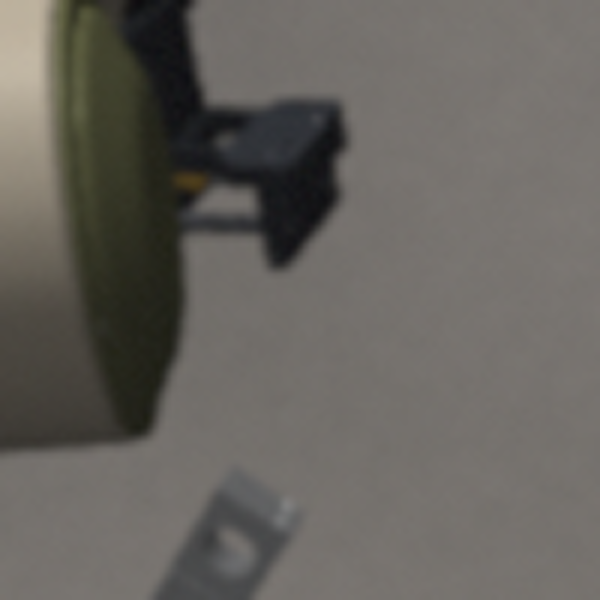

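View pics/t2.png

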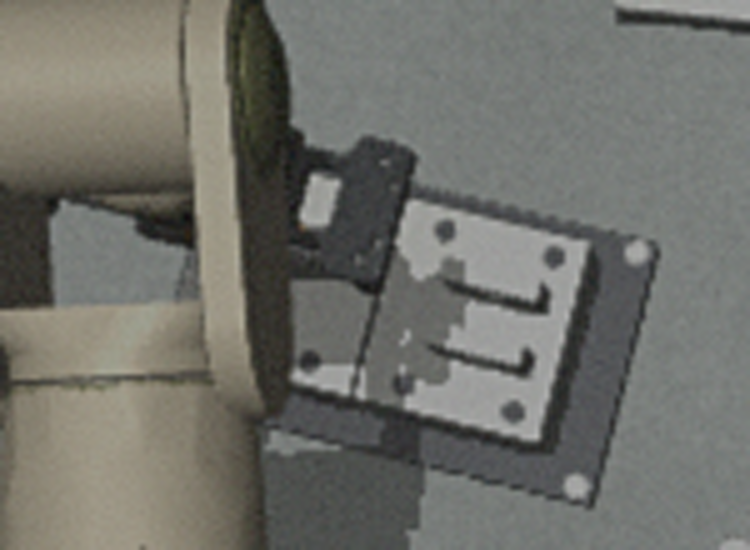

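>>> arm_command(rows=[-1, 0, 0, 15, 0, 0, -0.1, -1, 0, 0, 15, 0, 0, 0, -1, 0, 0, 10, 0, 0, 0, -1, 0, 0, 10, 0, 0, 0, -1, -1, 0, 10, 0, 0, 0, -1, -2, 0, 10, 0, 0, 0, -1, -3, 0, 10, 0, 0, 0])

```text
time_s: 3.18
position: [0.6291, 0.1529, 0.2599]
orientation: [0.781, 0.625, 0.001, 0.0]
contact_force: [1.1, -0.1, 4.9]
finger_gap: 0.0004
```

>>> arm_command(rows=[-1, -3, 0, 10, 0, 0, 0, -1, -3, 0, 10, 0, 0, 0, -1, -3, 0, 10, 0, 0, 0, -1, -3, 0, 10, 0, 0, 0, -1, -3, 0, 10, 0, 0, 0, -1, -3, 0, 10, 0, 0, 0])

```text
time_s: 3.68
position: [0.6251, 0.1344, 0.1996]
orientation: [0.781, 0.624, 0.0, 0.001]
contact_force: [-0.3, -1.9, 5.3]
finger_gap: 0.0004
```

>>> arm_command(rows=[-1, -3, 0, 10, 0, 0, 0, -1, -3, 0, 10, 0, 0, 0, -1, -1, 0, 6, 0, 0, 0, -1, 0, 0, 4, 0, 0, 0, -1, 0, 0, 3, 0, 0, 0])

```text
time_s: 4.1
position: [0.6234, 0.1279, 0.1664]
orientation: [0.781, 0.624, -0.0, 0.0]
contact_force: [-1.3, -2.5, 4.3]
finger_gap: 0.0004
```

>>> arm_command(rows=[-1, 0, 0, 2, 0, 0, 0, -1, 0, 0, 2, 0, 0, 0])

```text
time_s: 4.27
position: [0.6236, 0.1282, 0.1628]
orientation: [0.781, 0.624, 0.0, 0.0]
contact_force: [-1.4, -2.9, 3.4]
finger_gap: 0.0
```

>>> arm_command(rows=[-1, 0, 0, 2, 0, 0, 0, -1, 0, 0, 2, 0, 0, 0])

```text
time_s: 4.43
position: [0.6236, 0.1282, 0.1597]
orientation: [0.781, 0.624, 0.0, 0.0]
contact_force: [-9.4, -4.1, 22.4]
finger_gap: 0.0003
```

>>> arm_command(rows=[-1, 0, 0, 1, 0, 0, 0, -1, 0, 0, 0, 0, 0, 0])

```text
time_s: 4.6
position: [0.6236, 0.1282, 0.1598]
orientation: [0.781, 0.624, 0.001, 0.001]
contact_force: [-6.4, -3.4, 14.9]
finger_gap: 0.0008
```

>>> arm_command(rows=[-1, 0, 0, -15, 0, 0, 0, -1, 0, 0, -40, 0, 0, 0, -1, 0, 0, -40, 0, 0, 0, -1, 0, 0, 0, 0, 0, 0])

```text
time_s: 4.93
position: [0.6253, 0.1289, 0.2605]
orientation: [0.781, 0.625, 0.005, 0.003]
contact_force: [-0.2, -0.5, 1.2]
finger_gap: 0.0006
```

Run:
```python
from h import *
st();u=np.radians(-24.7);sh=np.array([.4803,-.2918]);g=sh-.024*np.array([np.cos(u),np.sin(u)]);print(g)
F=90-24.7
s=ctrl.read_state()['position']
delta([(*g,.20,F),(*g,.07,F),(*g,.004,F)])
```

```text
t 4.9333 p [0.6253 0.1289 0.2605] q [0.7809 0.6246 0.0052 0.0033] F [-0.2 -0.5  1.2] gap 0.0005736369857299565 j [ 2.000e-02  5.540e-01  1.086e+00  1.000e-03  1.490e+00 -1.330e+00]
[ 0.4584958  -0.28177119]
phi 77.31 z-axis [ 0.0122  0.0012 -0.9999]
rz 12.01 mm [-442.8   20.1   60.5]
rz 0.0 mm [  0.   0. 130.]
rz 0.0 mm [ 0.  0. 66.]
```

>>> arm_command(rows=[0.2, -10, 0, -10, 0, 0, 0, 0.2, -36, 1.7, 0, 0, 0, 1, 0.2, -36, 1.7, 0, 0, 0, 1, 0.2, -36, 1.7, 0, 0, 0, 1, 0.2, -36, 1.7, 0, 0, 0, 1, 0.2, -36, 1.7, 0, 0, 0, 1, 0.2, -36, 1.7, 0, 0, 0, 1, 0.2, -36, 1.7, 0, 0, 0, 1, 0.2, -36, 1.7, 0, 0, 0, 1, 0.2, -36, 1.7, 10, 0, 0, 1, 0.2, -36, 1.7, 20, 0, 0, 1, 0.2, -36, 1.7, 20, 0, 0, 1, 0.2, -30, 1.7, 20, 0, 0, 1, 0.2, 0, 0, 0, 0, 0, 0, 0.2, 0, 0, 0, 0, 0, 0])

```text
time_s: 6.18
position: [0.5068, -0.2926, 0.1909]
orientation: [0.843, 0.538, -0.0, -0.002]
contact_force: [0.1, 0.4, 0.4]
finger_gap: 0.0528
```

Run:
```python
from h import *
st();u=np.radians(-24.7);sh=np.array([.4803,-.2918]);g=sh-.024*np.array([np.cos(u),np.sin(u)])
F=90-24.7
delta([(*g,.07,F),(*g,.004,F)])
save('side','s3.png');save('top','t3.png',(120,110,380,290),3)
```

```text
t 6.1833 p [ 0.5068 -0.2926  0.1909] q [ 8.428e-01  5.383e-01 -3.000e-04 -2.000e-03] F [0.1 0.4 0.4] gap 0.052780398769629144 j [-7.240e-01  4.850e-01  1.375e+00  1.000e-03  1.285e+00 -1.861e+00]
phi 65.13 z-axis [-0.0027  0.0031 -1.    ]
rz -0.17 mm [-10.3 -48.4 120.9]
rz 0.0 mm [ 0.  0. 66.]
```

View pics/s3.png

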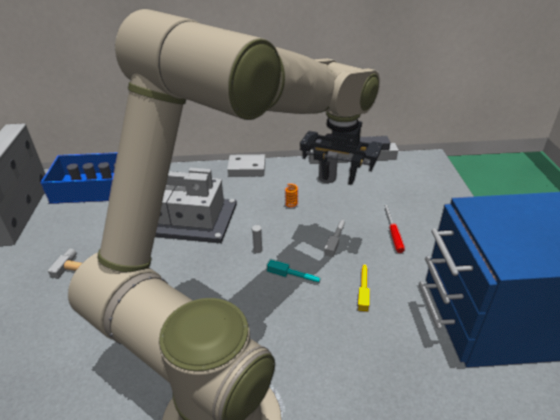

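View pics/t3.png

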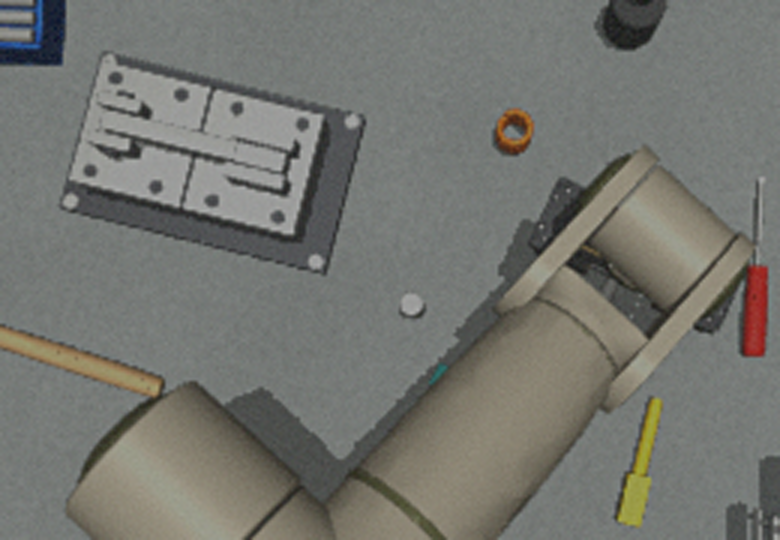

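The strap now lies between the ears. Next I move over the pin handle.

>>> arm_command(rows=[0.2, -5, -24, 0, 0, 0, -0.1, 0.2, -5.3, -24.4, 0, 0, 0, 0, 0.2, 0, 0, 40, 0, 0, 0, 0.2, 0, 0, 40, 0, 0, 0, 0.2, 0, 0, 36, 0, 0, 0, 0.2, 0, 0, 0, 0, 0, 0, 0.2, 0, 0, 0, 0, 0, 0])

```text
time_s: 6.87
position: [0.4602, -0.2802, 0.0771]
orientation: [0.841, 0.541, -0.0, -0.001]
contact_force: [1.2, -0.3, 0.6]
finger_gap: 0.0529
```

Run:
```python
from h import *
st();u=np.radians(-24.7);sh=np.array([.4803,-.2918]);g=sh-.024*np.array([np.cos(u),np.sin(u)])
delta([(*g,.004,65.3)])
p=np.array(ctrl.read_state()['position']);print(proj('side',p)-[[300,180]])
save('side','s4.png',(300,180,400,280),6)
```

```text
t 6.8667 p [ 0.4602 -0.2802  0.0771] q [ 8.412e-01  5.407e-01 -1.000e-04 -7.000e-04] F [ 1.2 -0.3  0.6] gap 0.052932795648260235 j [-0.765  0.525  1.644  0.     0.974 -1.907]
phi 65.46 z-axis [-9.0e-04  1.1e-03 -1.0e+00]
rz 0.16 mm [-2.1 -0.9 73.1]
[[32.28462439 47.07438725]]
```

View pics/s4.png

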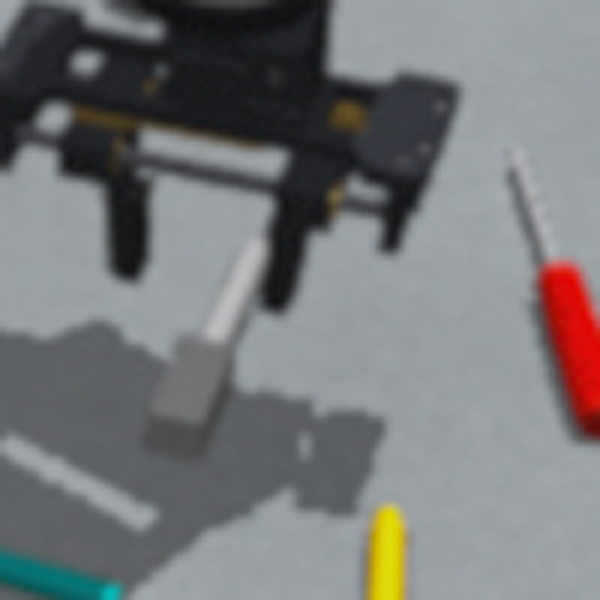

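>>> arm_command(rows=[0.2, -2, -0.9, 30, 0, 0, 0, 0.2, 0, 0, 30, 0, 0, 0, 0.2, 0, 0, 8, 0, 0, 0, 0.2, 0, 0, 4, 0, 0, 0, 0.2, 0, 0, 0, 0, 0, 0])

```text
time_s: 7.33
position: [0.459, -0.2831, 0.0062]
orientation: [0.842, 0.54, 0.0, 0.001]
contact_force: [-0.1, -0.2, 0.2]
finger_gap: 0.053
```

Run:
```python
from h import *
st();save('side','s5.png',(300,180,400,280),6)
```

```text
t 7.3333 p [ 0.459  -0.2831  0.0062] q [8.415e-01 5.402e-01 2.000e-04 1.000e-03] F [-0.1 -0.2  0.2] gap 0.05296271732330606 j [-0.77   0.639  1.681  0.     0.819 -1.911]
```

View pics/s5.png

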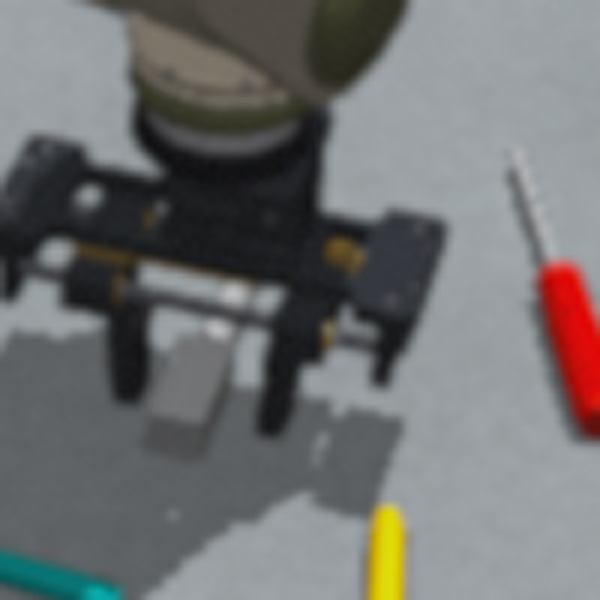

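The handle is between the fingers, so I'll close them and lift.

>>> arm_command(rows=[0.2, 0, 0, 2, 0, 0, 0, -1, 0, 0, 0, 0, 0, 0, -1, 0, 0, 0, 0, 0, 0, -1, 0, 0, 0, 0, 0, 0, -1, 0, 0, 0, 0, 0, 0, -1, 0, 0, 0, 0, 0, 0, -1, 0, 0, 0, 0, 0, 0])

```text
time_s: 7.97
position: [0.4584, -0.2824, 0.0031]
orientation: [0.842, 0.54, 0.0, 0.0]
contact_force: [0.8, 4.4, 6.1]
finger_gap: 0.0257
```

>>> arm_command(rows=[-1, 0, 0, -10, 0, 0, 0, -1, 0, 0, -25, 0, 0, 0, -1, 0, 0, -40, 0, 0, 0, -1, 0, 0, -40, 0, 0, 0, -1, 0, 0, -40, 0, 0, 0, -1, 0, 0, -40, 0, 0, 0, -1, 0, 0, 0, 0, 0, 0, -1, 0, 0, 0, 0, 0, 0])

```text
time_s: 8.63
position: [0.4583, -0.283, 0.1993]
orientation: [0.842, 0.54, 0.0, 0.002]
contact_force: [-0.5, -0.4, -4.3]
finger_gap: 0.0257
```

Run:
```python
from h import *
st()
# TCP target: grasp 24mm behind shoulder; nose 30 mm short of near ear -> plate x = -27-30-85-24
F=90+np.degrees(YAW)
delta([(*plate(-166,-75),.22,F),(*plate(-166,-75),.142-.009,F)])
save('side','s6.png',(280,80,420,220),4)
print([(d['pixel'],d['confidence']) for n in('pin_shoulder','pin_nose') for d in viewer.pinpoint('side',n)])
```

```text
t 8.6333 p [ 0.4583 -0.283   0.1993] q [8.417e-01 5.400e-01 2.000e-04 1.700e-03] F [-0.5 -0.4 -4.3] gap 0.025702243531250005 j [-0.771  0.374  1.518 -0.     1.246 -1.911]
phi 65.36 z-axis [ 0.0021 -0.0027 -1.    ]
rz -11.84 mm [373.9 -95.7 -20.7]
rz 0.0 mm [ 0.  0. 87.]
[([364.6, 295.6], 0.87), ([290.0, 270.8], 0.69), ([342.4, 181.4], 0.65), ([362.4, 267.3], 0.92), ([350.9, 165.2], 0.66), ([318.9, 281.1], 0.61)]
```

View pics/s6.png

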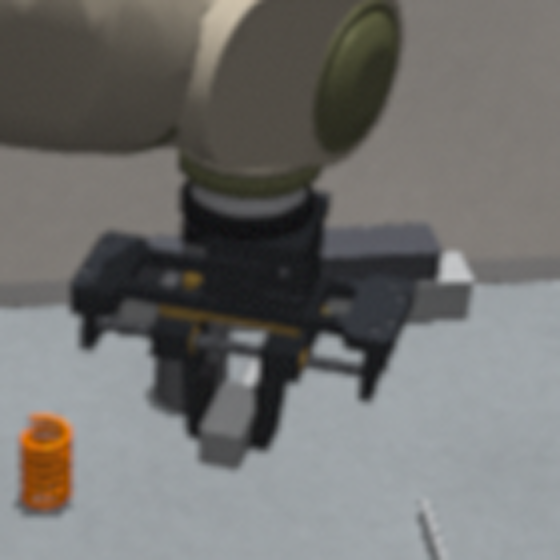

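The pin is held. I'll carry it to the pre-insertion pose.

>>> arm_command(rows=[-1, 0, 0, -10, 0, 0, -4, -1, 0, 0, -11, 0, 0, -4, -1, 20, -5, 0, 0, 0, -3.8, -1, 34, -8.7, 0, 0, 0, 0, -1, 34, -8.7, 0, 0, 0, 0, -1, 34, -8.7, 0, 0, 0, 0, -1, 34, -8.7, 0, 0, 0, 0, -1, 34, -8.7, 0, 0, 0, 0, -1, 34, -8.7, 0, 0, 0, 0, -1, 34, -8.7, 0, 0, 0, 0, -1, 34, -8.7, 0, 0, 0, 0, -1, 34, -8.7, 0, 0, 0, 0, -1, 28, -8.7, 0, 0, 0, 0, -1, 20, -3, 0, 0, 0, 0, -1, 0, 0, 0, 0, 0, 0, -1, 0, 0, 0, 0, 0, 0])

```text
time_s: 10.12
position: [0.4493, 0.1037, 0.2173]
orientation: [0.781, 0.624, -0.001, -0.001]
contact_force: [-0.0, -0.2, -4.0]
finger_gap: 0.0257
```

Run:
```python
from h import *
st();F=90+np.degrees(YAW)
delta([(*plate(-166,-75),.133,F)])
save('side','s7.png',(110,90,330,260),3.5);save('top','t7.png',(130,110,290,230),5)
```

```text
t 10.1167 p [0.4493 0.1037 0.2173] q [ 0.7811  0.6245 -0.0013 -0.0009] F [-0.  -0.2 -4. ] gap 0.0256801252226465 j [-0.028  0.193  1.711 -0.     1.241 -1.377]
phi 77.29 z-axis [-3.1e-03 -2.0e-04 -1.0e+00]
rz 0.09 mm [-1.2 -1.3 84.3]
```

View pics/s7.png

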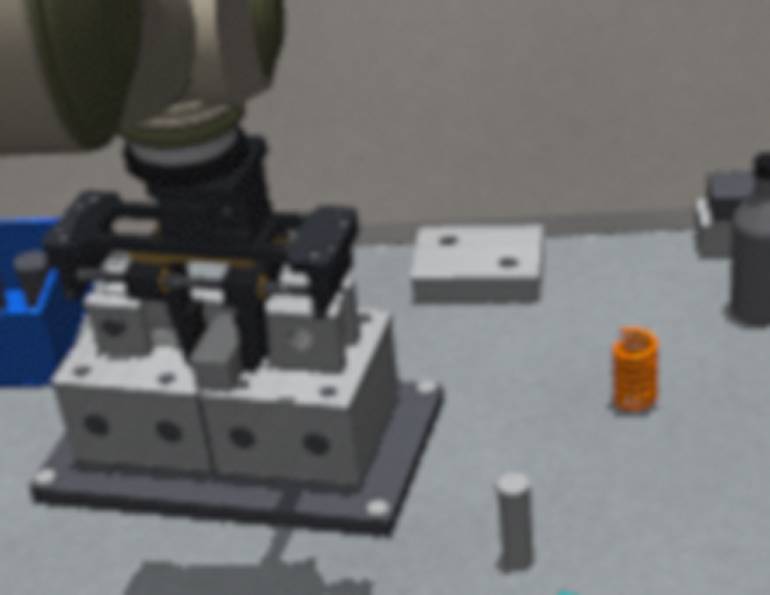

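View pics/t7.png

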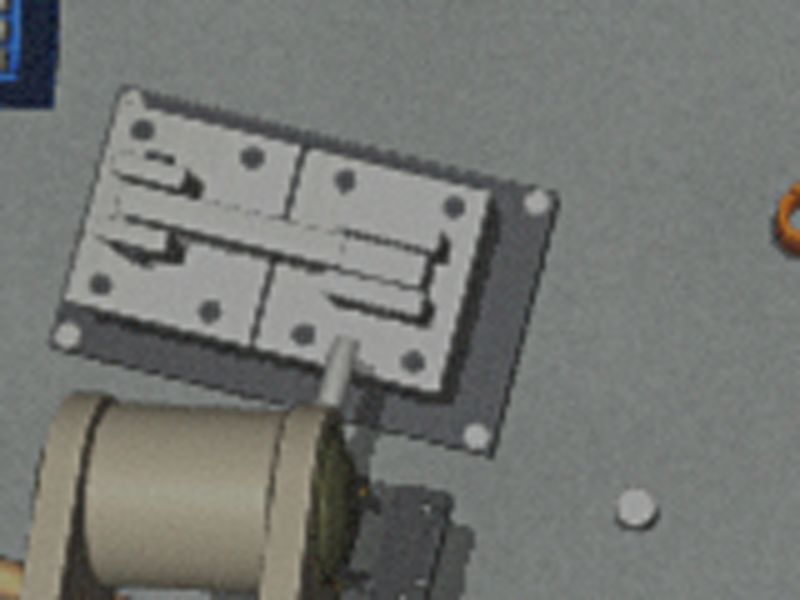

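>>> arm_command(rows=[-1, -0.6, -1.3, 30, 0, 0, 0.1, -1, -0.6, 0, 30, 0, 0, 0, -1, 0, 0, 18, 0, 0, 0, -1, 0, 0, 7.5, 0, 0, 0, -1, 0, 0, 0, 0, 0, 0, -1, 0, 0, 0, 0, 0, 0])

```text
time_s: 10.72
position: [0.4489, 0.1017, 0.1338]
orientation: [0.783, 0.623, 0.0, 0.0]
contact_force: [0.5, 1.2, -2.6]
finger_gap: 0.0262
```

Run:
```python
from h import *
st();F=90+np.degrees(YAW)
delta([(*plate(-166,-75),.1318,F)])
s=ctrl.read_state();p=np.array(s['position']);a=np.array([np.cos(YAW),np.sin(YAW),0]);ax=p+[0,0,.0099]
P=[ax-a*.031,ax+a*.024,ax+a*.109]
for c,(x0,y0,x1,y1) in(('side',(140,130,240,220)),('top',(160,140,240,220))):
    q=(proj(c,P)-[x0,y0])*7;print(c,q.round().tolist())
    save(c,c+'8.png',(x0,y0,x1,y1),7)
```

```text
t 10.7167 p [0.4489 0.1017 0.1338] q [7.825e-01 6.226e-01 2.000e-04 2.000e-04] F [ 0.5  1.2 -2.6] gap 0.02623944150078781 j [-0.033  0.291  1.827 -0.     1.023 -1.377]
phi 77.02 z-axis [ 5.e-04 -1.e-04 -1.e+00]
rz -0.18 mm [ 0.8 -1.3  2. ]
side [[245.0, 671.0], [297.0, 573.0], [370.0, 435.0]]
top [[225.0, 606.0], [258.0, 482.0], [308.0, 291.0]]
```

View pics/side8.png

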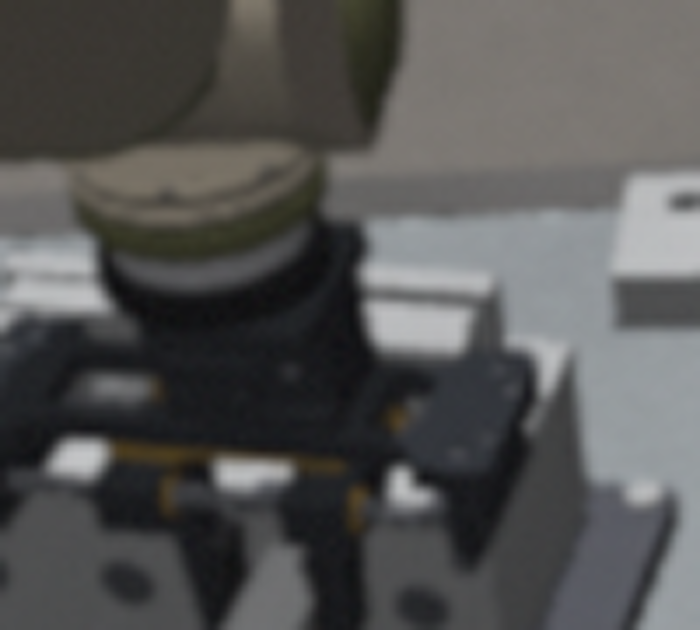

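View pics/top8.png

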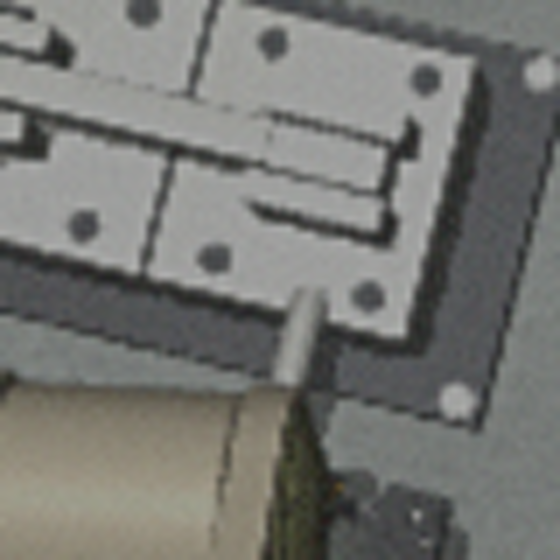

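Run:
```python
from h import *
P=[(*plate(x,y),z) for x,y,z in((-27,-45,.165),(-27,-105,.165),(-13,-105,.165),(13,-45,.165),(13,-105,.165),(27,-105,.165),(-10,-100,.160),(10,-100,.160),(-65,-120,.110),(65,-120,.11))]
q=(proj('top',P)-[160,140]);im=cv2.imread('pics/top8.png');im=cv2.resize(im,None,fx=10/7,fy=10/7)
for u,v in q*10: cv2.circle(im,(int(u),int(v)),3,(0,0,255),-1)
cv2.imwrite('pics/top8o.png',im[50:500,250:800]);
```

```text
(no output)
```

View pics/top8o.png

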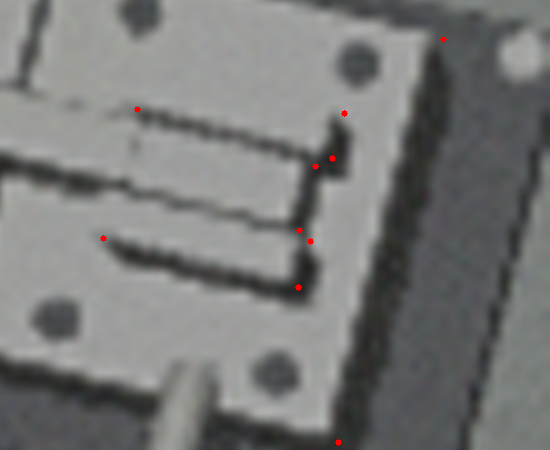

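Both cameras agree that my plate estimate is about 2.6 mm too far toward -y relative to the robot. I'll correct that and recompute.

```bash
sed -i 's/.1391,-.2234/.1417,-.2234/' h.py
python3 - <<'E'
from h import *
delta([(*plate(-166,-75),.1318,90+np.degrees(YAW)),(*plate(-133,-75),.1318,90+np.degrees(YAW))])
E
```

```text
phi 77.05 z-axis [ 2.3e-03 -1.0e-04 -1.0e+00]
rz -0.15 mm [ 3.  -2.1  2.6]
rz 0.0 mm [ 0. 33. -0.]
```

>>> arm_command(rows=[-1, 3, 0, 2, 0, 0, -0.15, -1, 0, 5, 0, 0, 0, 0, -1, 0, 5, 0, 0, 0, 0, -1, 0, 5, 0, 0, 0, 0, -1, 0, 0, 0, 0, 0, 0, -1, 0, 0, 0, 0, 0, 0, -1, 0, 0, 0, 0, 0, 0])

```text
time_s: 11.4
position: [0.4637, 0.1018, 0.1311]
orientation: [0.781, 0.624, -0.0, -0.0]
contact_force: [1.1, 0.6, -4.6]
finger_gap: 0.0256
```

Run:
```python
from h import *
st()
delta([(*plate(-133,-75),.1318,90+np.degrees(YAW))])
save('top','t9.png',(170,140,240,210),9);save('side','s9.png',(160,150,240,230),7)
```

```text
t 11.4 p [0.4637 0.1018 0.1311] q [ 7.814e-01  6.240e-01 -1.000e-04 -1.000e-04] F [ 1.1  0.6 -4.6] gap 0.025585523684547473 j [-0.031  0.324  1.788  0.     1.03  -1.379]
phi 77.22 z-axis [-4.e-04  0.e+00 -1.e+00]
rz 0.02 mm [-0.1 16.8 -0.7]
```

View pics/t9.png

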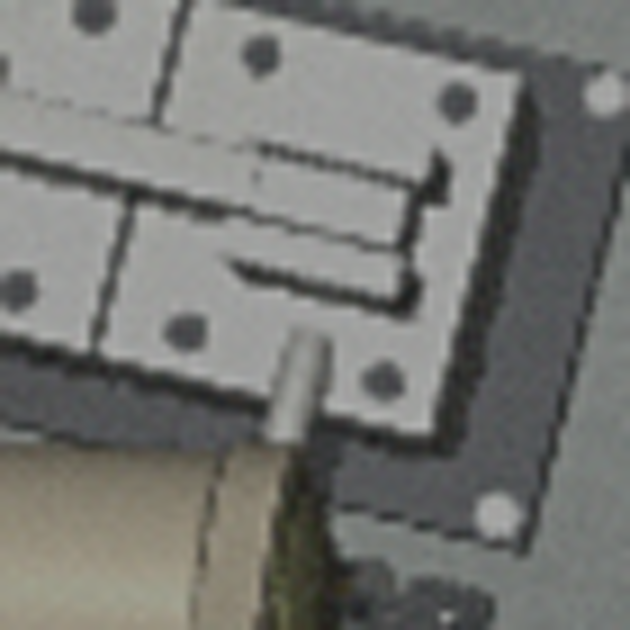

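View pics/s9.png

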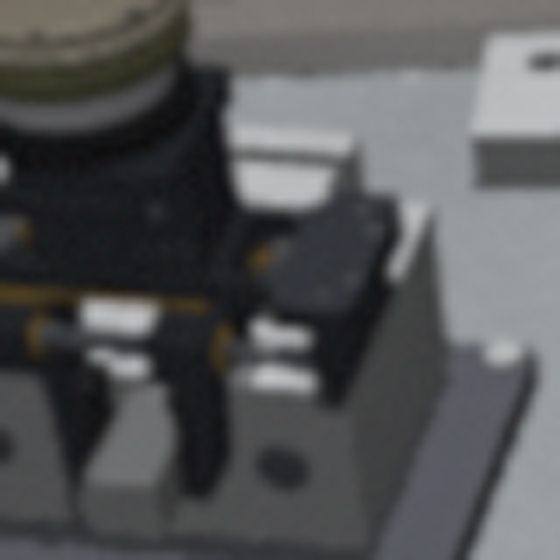

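The shaft centreline extrapolates to the middle of the near ear in the top view, around (317,285). Now I'll advance.

>>> arm_command(rows=[-1, 0, 5, -0.5, 0, 0, 0, -1, 0, 5, 0, 0, 0, 0, -1, 0, 4, 0, 0, 0, 0, -1, 0, 3, 0, 0, 0, 0, -1, 0, 3, 0, 0, 0, 0, -1, 0, 0, 0, 0, 0, 0])

```text
time_s: 12.0
position: [0.4838, 0.0973, 0.1317]
orientation: [0.781, 0.624, 0.0, 0.0]
contact_force: [0.5, -0.2, -3.4]
finger_gap: 0.0254
```

>>> arm_command(rows=[-1, 0, 3, 0, 0, 0, 0, -1, 0, 3, 0, 0, 0, 0, -1, 0, 0, 0, 0, 0, 0])

```text
time_s: 12.25
position: [0.4896, 0.0962, 0.1318]
orientation: [0.781, 0.624, 0.0, 0.0]
contact_force: [1.0, 1.6, -3.7]
finger_gap: 0.0258
```

>>> arm_command(rows=[-1, 0, 4, 0, 0, 0, 0, -1, 0, 4, 0, 0, 0, 0, -1, 0, 4, 0, 0, 0, 0, -1, 0, 0, 0, 0, 0, 0])

```text
time_s: 12.58
position: [0.5016, 0.0934, 0.1317]
orientation: [0.781, 0.624, 0.0, 0.0]
contact_force: [3.0, 2.7, -4.2]
finger_gap: 0.0255
```

>>> arm_command(rows=[-1, 0, 4, 0, 0, 0, 0, -1, 0, 4, 0, 0, 0, 0, -1, 0, 4, 0, 0, 0, 0, -1, 0, 0, 0, 0, 0, 0])

```text
time_s: 12.92
position: [0.5133, 0.0907, 0.1317]
orientation: [0.781, 0.624, 0.0, 0.0]
contact_force: [2.1, 4.4, -3.5]
finger_gap: 0.026
```

>>> arm_command(rows=[-1, 0.8, 4, 0, 0, 0, 0, -1, 0, 4, 0, 0, 0, 0, -1, 0, 3, 0, 0, 0, 0, -1, 0, 0, 0, 0, 0, 0])

```text
time_s: 13.25
position: [0.5242, 0.0888, 0.1318]
orientation: [0.782, 0.624, 0.0, 0.0]
contact_force: [1.3, 0.8, -3.1]
finger_gap: 0.0255
```

>>> arm_command(rows=[-1, 0, 4, 0, 0, 0, 0, -1, 0, 4, 0, 0, 0, 0, -1, 0, 4, 0, 0, 0, 0, -1, 0, 0, 0, 0, 0, 0])

```text
time_s: 13.58
position: [0.5359, 0.0862, 0.1318]
orientation: [0.782, 0.624, 0.0, 0.0]
contact_force: [1.1, 1.3, -3.8]
finger_gap: 0.0258
```

>>> arm_command(rows=[-1, 0, 4, 0, 0, 0, 0, -1, 0, 4, 0, 0, 0, 0, -1, 0, 4, 0, 0, 0, 0, -1, 0, 4, 0, 0, 0, 0, -1, 0, 2, 0, 0, 0, 0, -1, 0, 0, 0, 0, 0, 0])

```text
time_s: 14.08
position: [0.5532, 0.0823, 0.1317]
orientation: [0.781, 0.624, 0.0, 0.0]
contact_force: [1.9, 1.0, -3.3]
finger_gap: 0.0257
```

>>> arm_command(rows=[-1, 0, 2, 0, 0, 0, 0, -1, 0, 1.5, 0, 0, 0, 0, -1, 0, 0, 0, 0, 0, 0])

```text
time_s: 14.33
position: [0.5563, 0.0817, 0.1317]
orientation: [0.781, 0.624, 0.0, 0.0]
contact_force: [0.0, 1.2, -3.3]
finger_gap: 0.0263
```

>>> arm_command(rows=[-1, 0, 1.5, 0, 0, 0, 0, -1, 0, 1.5, 0, 0, 0, 0, -1, 0, 0, 0, 0, 0, 0])

```text
time_s: 14.58
position: [0.5592, 0.081, 0.1318]
orientation: [0.781, 0.624, 0.0, 0.0]
contact_force: [0.4, -0.4, -2.7]
finger_gap: 0.0257
```

>>> arm_command(rows=[-1, 0, 1.5, 0, 0, 0, 0, -1, 0, 1.5, 0, 0, 0, 0, -1, 0, 0, 0, 0, 0, 0])

```text
time_s: 14.83
position: [0.5607, 0.0807, 0.1316]
orientation: [0.781, 0.624, -0.001, -0.001]
contact_force: [-8.5, 0.6, 1.5]
finger_gap: 0.0257
```

>>> arm_command(rows=[-1, 0, 1, 0, 0, 0, 0, -1, 0, 1, 0, 0, 0, 0, -1, 0, 0, 0, 0, 0, 0])

```text
time_s: 15.08
position: [0.5608, 0.0807, 0.1316]
orientation: [0.781, 0.624, -0.003, -0.003]
contact_force: [-20.7, 2.0, 8.4]
finger_gap: 0.0257
```

The shoulder has stopped against the ear and the force is rising. I'll release and look.

>>> arm_command(rows=[0.2, 0, -1, 0, 0, 0, 0, 0.2, 0, 0, 0, 0, 0, 0, 0.2, 0, 0, 0, 0, 0, 0, 0.2, 0, 0, 0, 0, 0, 0, 0.2, 0, 0, 0, 0, 0, 0])

```text
time_s: 15.5
position: [0.5632, 0.08, 0.1319]
orientation: [0.781, 0.624, 0.0, 0.0]
contact_force: [-0.1, 0.5, -0.6]
finger_gap: 0.0526
```

>>> arm_command(rows=[0.2, 0, 0, -15, 0, 0, 0, 0.2, 0, 0, -30, 0, 0, 0, 0.2, 0, 0, -40, 0, 0, 0, 0.2, 0, -35, -20, 0, 0, 0, 0.2, 0, -40, 0, 0, 0, 0, 0.2, 0, -40, 0, 0, 0, 0, 0.2, 0, -40, 0, 0, 0, 0, 0.2, 41, 0, 0, 0, 0, 0, 0.2, 41, 0, 0, 0, 0, 0, 0.2, 41, 0, 0, 0, 0, 0, 0.2, 41, 0, 0, 0, 0, 0, 0.2, 41, 0, 0, 0, 0, 0, 0.2, 41, 0, 0, 0, 0, 0, 0.2, 0, 0, 0, 0, 0, 0])

```text
time_s: 16.67
position: [0.4662, 0.3595, 0.2354]
orientation: [0.78, 0.626, 0.0, -0.001]
contact_force: [-0.4, -0.9, -0.9]
finger_gap: 0.0529
```

Run:
```python
from h import *
st()
save('top','t10.png',(140,110,260,210),6);save('side','s10.png',(110,120,245,245),5);save('side','s10f.png')
for x in(-82,-27,58): print(x,proj('top',[(*plate(x,-75),.1417)]),proj('side',[(*plate(x,-75),.1417)]))
```

```text
t 16.6667 p [0.4662 0.3595 0.2354] q [ 7.801e-01  6.256e-01  1.000e-04 -6.000e-04] F [-0.4 -0.9 -0.9] gap 0.05285303186559879 j [ 4.570e-01  4.570e-01  1.300e+00  1.000e-03  1.385e+00 -8.950e-01]
-82 [[200.78479248 189.93582019]] [[188.50144373 198.65101279]]
-27 [[205.41478752 172.39714777]] [[194.88706493 186.57332638]]
58 [[212.50986097 145.52062458]] [[203.93666444 169.45702372]]
```

View pics/t10.png

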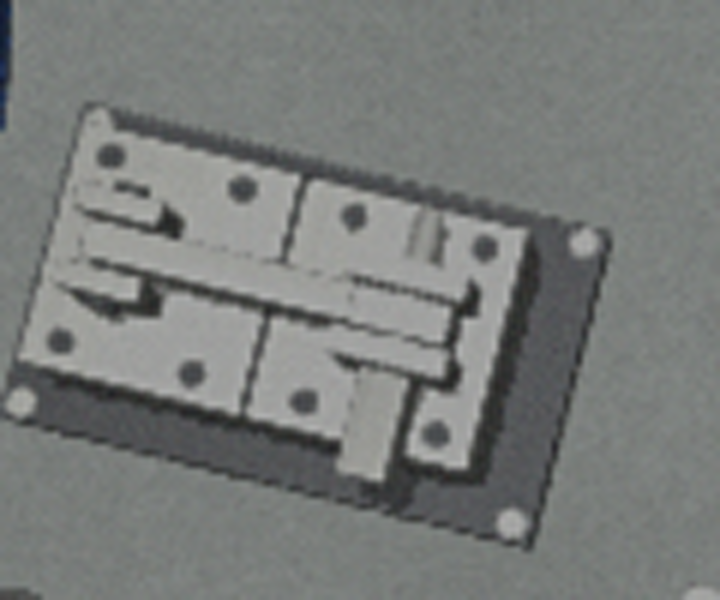

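View pics/s10.png

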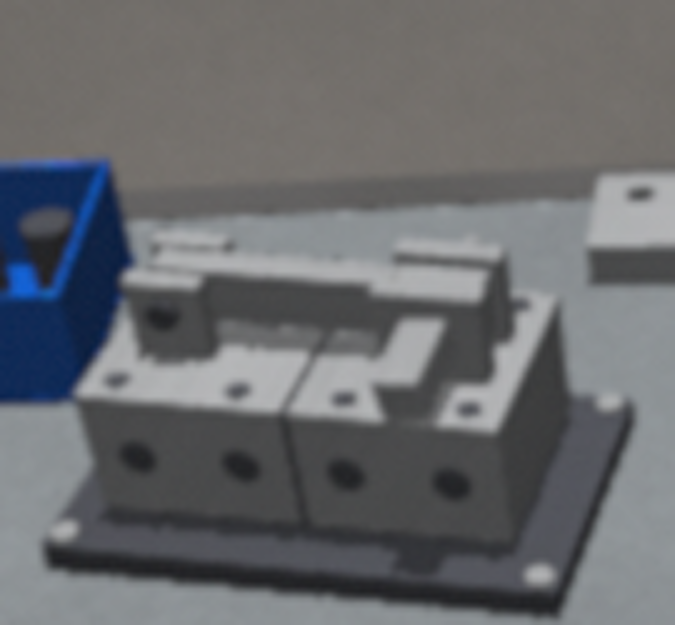

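```bash
python3 -c "
from h import *
print(ctrl.hand_in())"
```

```text
the job is handed in; nothing more can be done
None
```

I swung the strap down, pushed the plain steel pin through both ears and the eye until its shoulder was home, let go, backed off and handed in at about 17 s.

- **Strap:** It stopped firmly at a top height of 159.7 mm (15–22 N on the fingers), which gives s of about 10 mm. The final pictures show it level between the ears.
- **Pin:** The push stopped dead with about 21 N. The shoulder then worked out at plate x of about -26 mm, against -27 mm when home. The last pictures show the handle against the near ear and the nose out past the far ear.
- **Disagreements:** My first plate estimate was about 2.6 mm off toward -y relative to the robot. Both cameras showed this and I corrected it before inserting. In the final top view the pin ends sat about 1–1.5 px deeper than predicted, which I put down to calibration error.
- **Bystanders:** I did not reach for any of the other things, and the arm touched nothing at the end. I did not check their positions against the start.

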